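Lock the lamp nut and snap its cap on

ROBOT

A 6-joint arm with a two-finger parallel gripper is mounted at the origin on the work surface. World frame = base frame: x ahead of the robot, y to its left, z up, the work surface at z = 0. Lengths are in m, angles in degrees, forces in N, time in s.
With the tool pointing down it reaches from about 0.35 to 0.875 m from the base axis. Payload 4.2 kg.
Tool frame: the origin (TCP) lies on the centre line of the jaws, within the pads' length; the fingertips stand 11 mm ahead of it and the grasp point (between the pads) lies 8 mm behind it; z points along the fingers, y is the line along which they close (so a half turn about z gives the same grasp; the last joint's range is limited). The gripper opens to 87 mm and grips with 3 to 60 N. Pads are 19 mm wide; open, the fingers measure 117 mm over their backs; the gripper's body (75 mm by 190 mm) begins 51 mm behind the grasp point.
Start: joints at [-56.402, 22.042, 0.453, 0, -68.411, -14.817], TCP at [0.201, -0.592, 0.208] pointing down, gripper open.
Joint ranges: [-179.83, 179.83], [-69.29, 118.12], [-61.27, 80.66], [-181.25, 117.63], [-171.15, -9.14], [-177.46, 177.46]. Speed limits (degrees/s): [159.86, 159.86, 180, 180, 180, 180].

INTERFACE

Orientations are given as a 3x3 rotation matrix whose columns are the frame's x, y, z axes.
In Python, from station import r gives the robot as it stands.
- The arm moves only by the tool servo_tool, never from a script. Its argument "commands" is a list that holds one entry, the list of rows, each a list of 7 numbers: the closure, from 0 (fully open) to 1 (shut), then the shift along the tool's x, y, z in mm, then the turn, a rotation vector about the tool's x, y, z in rad. In form: [[[claw, x, y, z, ax, ay, az], ...]]. A call has exactly 5 rows; each row is the pose to reach, as a shift and turn from the pose commanded when the call began, along the tool's axes at that moment; what a row does not reach only later rows make up. A row lasts 1/10 s, in which the tool goes at most 50 mm and 8.59 degrees, less where a joint would pass 70% of its speed; a pose out of reach is approached as far as the arm can. A call with a gripper value outside its range is refused whole. The fingers move at their own pace and stop on an object; the grip force is fixed at half the most. Time passes only in rows, so rows that repeat a pose let the fingers close, or fill a call up. It gives the time, the measured TCP pose, the force, the opening and the grip force at its end, in the units of the state.
- r.sense(): the state, without advancing time (a new reading comes with each control period).
- r.capture(name): name is "scene" or "top" or "wrist"; returns a dict with "pixels" (480x640x3 uint8, red, green, blue), "camera_matrix" (3x3 intrinsics, pixels), "R" (3x3) and "t" (3): a world point X has camera coordinates R X + t. Camera axes: x right, y down, z forward; pixel columns grow to the right and rows downward; lengths in m; the calibration is good to about 2 mm. A picture is of the moment at which its call begins. There is no depth.
- r.finish_job(): hands the job in; it is judged then, once.
The state is a dict: "time_s": time; "joints": joint angles; "joint_velocities": joint speeds; "effort": joint torques, N m; "tcp_pos": TCP position; "ee_rot": TCP orientation; "wrist_force": force on the tool from outside, world axes, zero at the start; "moment": the same for the moment, N m; "gripper_width": opening from 0.0 (shut) to 1.0 (fully open); "gripper_force": force on a finger pad.
Only numpy, scipy, OpenCV 4.12 (cv2) and the standard library are available. Lean on these libraries where they do the work, as an engineer would, in place of code of your own. Each camera call takes 0.05 s, during which the arm holds its last target. There are 200 camera calls.

TASK

Finish assembling the mushroom table lamp for the stall: turn the wing nut on top of its shade clockwise (seen from above) as far as it goes, then take the brass cap from the wooden tray, set it over the nut and press it straight down until it clicks, and keep pressing until its rim sits firmly on the brass seat all round. Finish still pressing the cap down firmly, without letting go. Leave the glass tumbler, the vase and the candlestick where they are.

Things in the scene. Friction and masses are not known exactly. Their poses are not given: they have to be found in the camera images.
- lamp: Mushroom table lamp, heavy, never moves; origin under its foot, on the table. White shade 180 mm across, from 90 to 162 mm above the table. On top of it, all on the lamp's vertical axis: the brass seat disc, the steel stud, and on the stud the wing nut.
- stud (a point): The middle of the top face of the seat, 170 mm above the table; z up. Here stands a steel stud 33 mm across and 15 mm high with three sprung catches round it that reach out to 45 mm across, 7.5 mm above the seat. The cap goes over nut and stud; it is home when its rim lies on the seat.
- nut_bar (a point): The middle of the wing nut's steel bar, on the lamp's axis, 26.5 mm above the seat. The bar is 30 mm long (along the point's x), 10 mm thick (along its y) and 20 mm high (its top 36.5 mm above the seat); under it is a flat disc 31 mm across whose top is 17.5 mm above the seat.
- nut (a joint): Turn of the wing nut in rad: grows as it is turned clockwise seen from above, stays where it is left, starts between 0 and 0.3, hard stop (tight) at 1.3. It turns without rising or sinking.
- cap_mid (a point): The middle of the loose brass cap, 22.5 mm above its rim (z towards its closed top). A plain round cap 56 mm across and 45 mm high, about 90 g, standing mouth down in the tray; inside it is 40 mm deep and 48 mm wide, with an inner lip 3 mm high at the rim that narrows the mouth to 40 mm.
- tray: The wooden tray that the cap stands in: 170 x 170 mm, floor top 6 mm above the table, rim 12 mm high; origin under its middle, on the table. It does not move.
- seat: The lamp's brass seat disc itself, 62 mm across, top 170 mm above the table; its origin is on the lamp's axis 160 mm above the table.
- cap: The cap itself; origin in the middle of its rim plane, z towards the closed top. Pushed onto the stud, its lip meets the catches about 10 mm above the seat and needs a push of roughly 6 to 12 N down to about 7 mm; then the force drops, and it must be pressed on until its rim is on the seat. It turns freely about the axis.
- tumbler_mid (a point): The middle of a clear glass tumbler 70 mm across and 90 mm high, to be left alone.
- vase_mid (a point): The middle of a small green glass vase 72 mm across and 105 mm high, to be left alone.
- candlestick_mid (a point): The middle of a brass candlestick 72 mm across and 95 mm high, to be left alone.
Not all that is in view belongs to the job. There is more than one size of the lamp; the one meant has the size given above.

How it is judged (in metres and radians):
On the way, in this order (a step that is already met when the one before it is completed fails the run):
1. the wing nut is turned clockwise to its stop (1.2 rad or more) with the cap still off (value of joint nut above 1.2 rad and distance between cap and stud above 0.06 m), for 0.2 s.
2. the cap is lifted clear of the tray and the table (height (world z) of cap above 0.08 m), for 0.1 s.
3. the cap is snapped home on the stud (z of cap in the frame of stud below 0.0018 m and horizontal distance between cap and stud below 0.005 m), for 0.2 s.
At the end, for the whole second after the job is handed in: Nut at 1.15 rad or more; cap home on the stud, its rim within 1.8 mm of the seat, within 5 mm of the axis and upright within 0.08 rad; the fingers still on the cap (more than 3 N) and pressing it onto the seat with more than 3 N through the last second (all of step 3 and value of joint nut above 1.15 rad and angle between cap's own z axis and vertical below 0.08 rad and contact force between cap and seat above 3 N and contact force between the fingers and cap above 3 N); the arm keeps its last pose, push and grip.
It fails at once if the tumbler, the vase or the candlestick is shifted more than 20 mm (distance of any of tumbler_mid, vase_mid, candlestick_mid from where it was at the start of the episode above 0.02 m).
It also fails if it takes over 61 s, if anything falls off the work surface, if the arm or the gripper's body presses on something with over 40 N, if the wrist force passes 120 N, or if a joint passes its speed limit or range.

## Working session

There is one attempt and no reset: what is moved stays moved. The work goes in short steps, Python scripts to look and compute and a tool call to move; the robot and the scene stay as the last step left them, time stands still between calls to the robot, and variables do not carry over. Pictures are saved under pics/ and viewed, at most 10 in all, crops included, and the job is handed in when it is done.

Besides the shell and the picture viewer there is one more tool, called as name(argument=value, ...) on one line, values as JSON. servo_tool: Moves the arm, as the interface text tells. Its arguments: {"type":"object","properties":{"commands":{"type":"array","items":{"type":"array","items":{"type":"array","items":{"type":"number"}}}}},"required":["commands"]}

```bash
mkdir -p pics; cat > h.py <<'E'
import numpy as np, cv2, pickle
from station import r
def shot(n,f):
    c=r.capture(n); pickle.dump(c,open(f'pics/{f}.pkl','wb')); cv2.imwrite(f'pics/{f}.png',c['pixels'][:,:,::-1]); return c
def load(f): return pickle.load(open(f'pics/{f}.pkl','rb'))
def back(c,u,v,z):
    R=np.array(c['R']);t=np.array(c['t']);d=R.T@np.linalg.inv(c['camera_matrix'])@[u,v,1];o=-R.T@t
    return o+d*(z-o[2])/d[2]
def proj(c,X):
    p=np.array(c['camera_matrix'])@(np.array(c['R'])@X+np.array(c['t']));return p[:2]/p[2]
E
python3 - <<'E'
from h import *
for n in('scene','top'):
    c=shot(n,n+'0');print(n,-np.array(c['R']).T@c['t'],np.array(c['R'])[2])
s=r.sense();print(s['tcp_pos'],s['ee_rot'],s['time_s'],s['gripper_width'])
E
```

```text
scene [0.28189047 0.4858212  0.6836    ] [ 0.32996859 -0.66837077 -0.66663426]
top [ 0.34810351 -0.05282406  1.35833916] [ 0.15289102  0.01360331 -0.98814943]
[ 0.20105753 -0.5911839   0.20678725] [[-9.46805301e-01 -3.21806112e-01 -7.39800383e-04]
 [-3.21806941e-01  9.46803578e-01  1.81016965e-03]
 [ 1.17921991e-04  1.95195112e-03 -9.99998088e-01]] 0.1 1.000164258311924
```

View pics/scene0.png

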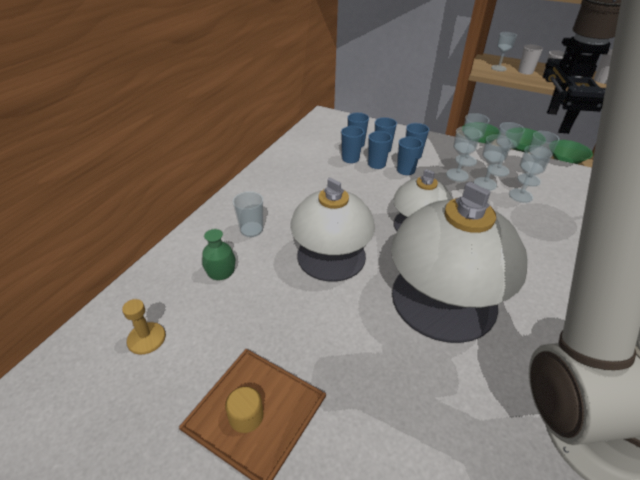

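View pics/top0.png

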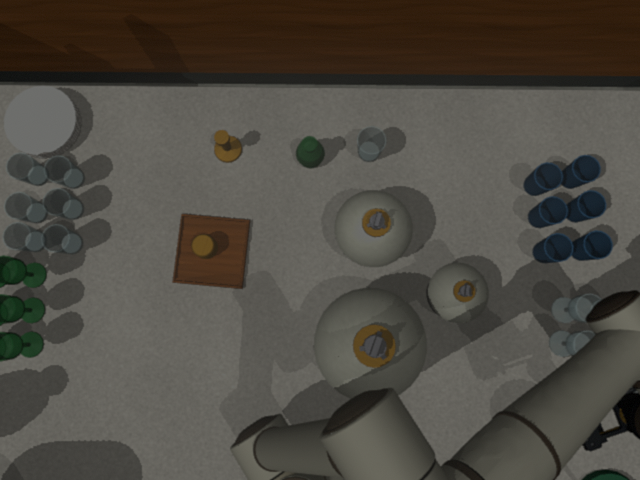

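The scene holds three lamps. In the top view their seats are at (377,222), (465,291) and (376,345). The cap is at (203,245), the tumbler at (370,145), the vase at (310,152) and the candlestick at (227,147). I'll check the lamp sizes against 180 mm for the shade and 62 mm for the seat.

```bash
python3 - <<'E'
from h import *
t=load('top0')
print(t['camera_matrix'])
# shade left/right extents at mid-height guess for each
for n,l,rr,v,z in(('mid',334.5,411.5,228,.1),('small',427.5,488.5,291,.06),('big',314,426,342,.15)):
    a=back(t,l,v,z);b=back(t,rr,v,z);print(n,a,b,np.linalg.norm(a-b))
print('seat mid',back(t,377,222,.17),np.linalg.norm(back(t,362,222,.17)-back(t,393,222,.17)))
s=load('scene0'); print('seat mid scene',back(s,334,197,.17), 'cap', back(s,246,396,.051), back(t,203,244,.051))
for n,u,v,z in(('tumbler',370,145,.045),('vase',310,152,.05),('candle',227,147,.04)):print(n,back(t,u,v,z))
p=s['pixels'];im=np.hstack([cv2.resize(t['pixels'][180:270,330:430],(400,360),interpolation=3),cv2.resize(p[165:255,285:385],(400,360),interpolation=3)])
cv2.imwrite('pics/crop1.png',im[:,:,::-1])
E
```

```text
[[559.89736551   0.         317.6342401 ]
 [  0.         559.89736551 236.52767613]
 [  0.           0.           1.        ]]
mid [ 0.56292868 -0.0736643   0.1       ] [ 0.56501569 -0.24879868  0.1       ] 0.1751468196499159
small [ 0.42492153 -0.29013472  0.06      ] [ 0.4267776  -0.43034022  0.06      ] 0.1402177785473399
big [ 0.30848251 -0.03162433  0.15      ] [ 0.31186808 -0.26878558  0.15      ] 0.2371854171728922
seat mid [ 0.56517621 -0.1638892   0.17      ] 0.06668912167400443
seat mid scene [ 0.56369135 -0.15582338  0.17      ] cap [0.53007307 0.2299556  0.051     ] [0.52923109 0.23589247 0.051     ]
tumbler [ 0.77814631 -0.15900439  0.045     ]
vase [ 0.75744147 -0.01344586  0.05      ]
candle [0.77116682 0.19029098 0.04      ]
```

View pics/crop1.png

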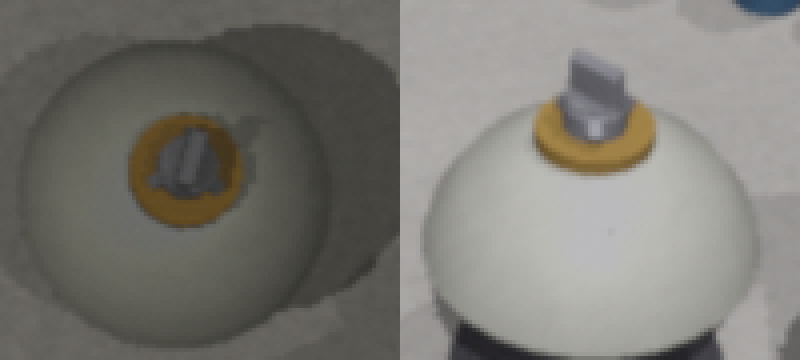

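The middle lamp at (377,222) fits: about 175 to 180 mm across the shade and 62 to 66 mm across the seat. The small one is about 140 mm and the big one about 240 mm. The crop confirms a brass seat, a stud with catches and the nut's bar, which points about 11° off world x toward −y. Moving above it now.

servo_tool(commands=[[[0, 0, 0, -50, 0, 0, 0], [0, 0, 0, -100, 0, 0, 0], [0, 0, 0, -150, 0, 0, 0], [0, -35, 21, -150, 0, 0, 0], [0, -70, 42, -150, 0, 0, 0]]])

```text
time_s: 0.6
tcp_pos: [0.2544, -0.5294, 0.3589]
ee_rot: [[-0.948, -0.319, 0.002], [-0.319, 0.948, -0.002], [-0.002, -0.002, -1.0]]
wrist_force: [0.4, -0.2, -0.3]
gripper_width: 0.998
gripper_force: 0.0
```

servo_tool(commands=[[[0, -41, 25, 0, 0, 0, 0], [0, -82, 50, 0, 0, 0, 0], [0, -123, 75, 0, 0, 0, 0], [0, -164, 100, 0, 0, 0, 0], [0, -205, 124, 0, 0, 0, 0]]])

```text
time_s: 1.1
tcp_pos: [0.4088, -0.3441, 0.3575]
ee_rot: [[-0.947, -0.322, -0.0], [-0.322, 0.947, 0.0], [0.0, 0.001, -1.0]]
wrist_force: [0.8, 0.0, 0.3]
gripper_width: 0.997
gripper_force: 0.0
```

servo_tool(commands=[[[0.3, -41, 25, 0, 0, 0, 0.1], [0.3, -82, 50, 0, 0, 0, 0.2], [0.3, -123, 75, 0, 0, 0, 0.3], [0.3, -164, 100, 0, 0, 0, 0.4], [0.3, -207, 125, 0, 0, 0, 0.5]]])

```text
time_s: 1.6
tcp_pos: [0.5645, -0.1592, 0.3576]
ee_rot: [[-0.985, 0.175, -0.0], [0.175, 0.985, 0.0], [0.001, 0.0, -1.0]]
wrist_force: [0.5, -0.9, 0.9]
gripper_width: 0.716
gripper_force: 0.0
```

```bash
python3 - <<'E'
from h import *
c=shot('wrist','w1');shot('top','top1')
s=r.sense();print(s['tcp_pos'],s['ee_rot'],s['time_s'],s['joints'],s['wrist_force'])
print(-np.array(c['R']).T@c['t'],np.array(c['R'])[2],proj(c,[.564,-.16,.17]))
E
```

```text
[ 0.56663419 -0.15669341  0.35535165] [[-9.85882999e-01  1.67415550e-01 -2.59720537e-03]
 [ 1.67412300e-01  9.85885944e-01  1.42371368e-03]
 [ 2.79890008e-03  9.68810990e-04 -9.99995614e-01]] 1.7 [ 2.67640953e-01  1.49756796e+01  1.09690641e+01 -8.24539089e-02
 -8.61418150e+01 -9.98995007e+01] [-0.02348137  0.6251636   1.05580309]
[ 0.48862838 -0.1459335   0.53561689] [ 0.27591738 -0.04756391 -0.96000379] [318.23995589 212.0826282 ]
```

View pics/w1.png

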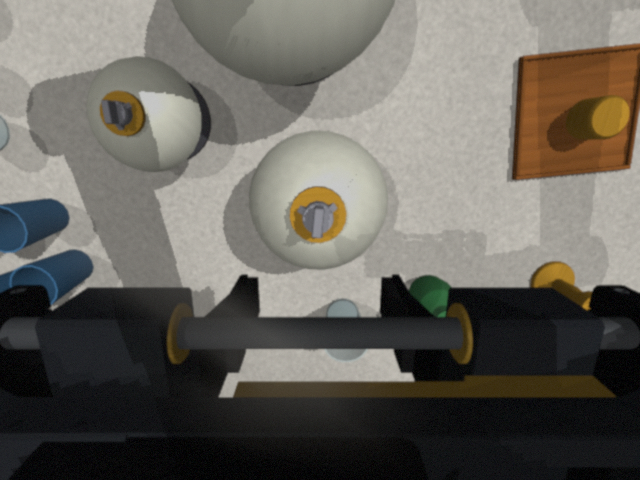

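Wrist view: the target lamp's seat is at (318,214), within 2 px of the prediction, and its bar is nearly aligned with the tool. Joint 6 is at −100° and falls as the tool turns clockwise, so it would hit its limit. I'll flip the tool a half turn and check the details in an enlarged crop.

```bash
python3 - <<'E'
from h import *
c=load('w1');cv2.imwrite('pics/crop2.png',cv2.resize(c['pixels'][175:255,275:355][:,:,::-1],(560,560),interpolation=3))
for y in (-.155,-.16,-.165): print(y,(proj(c,[.564,y,.17])-[275,175])*7)
print((proj(c,[.56,-.16,.17])-[275,175])*7)
E
```

```text
-0.155 [334.61012104 254.00667218]
-0.16 [302.67969126 259.57839737]
-0.165 [270.79001138 265.14301187]
[298.11275807 234.44231626]
```

View pics/crop2.png

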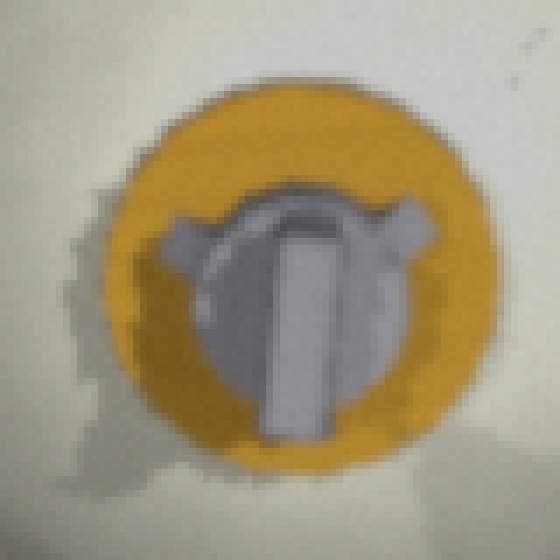

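servo_tool(commands=[[[0.3, 0, 0, 0, 0, 0, -0.149], [0.3, 0, 0, 0, 0, 0, -0.298], [0.3, 0, 0, 0, 0, 0, -0.447], [0.3, 0, 0, 0, 0, 0, -0.596], [0.3, 0, 0, 0, 0, 0, -0.745]]])

```text
time_s: 2.2
tcp_pos: [0.5634, -0.1612, 0.3573]
ee_rot: [[-0.837, -0.547, -0.001], [-0.547, 0.837, 0.0], [0.001, 0.001, -1.0]]
wrist_force: [0.2, -0.0, -0.2]
gripper_width: 0.699
gripper_force: 0.0
```

servo_tool(commands=[[[0.3, 0, 0, 0, 0, 0, -0.149], [0.3, 0, 0, 0, 0, 0, -0.298], [0.3, 0, 0, 0, 0, 0, -0.447], [0.3, 0, 0, 0, 0, 0, -0.596], [0.3, 0, 0, 0, 0, 0, -0.745]]])

```text
time_s: 2.7
tcp_pos: [0.5634, -0.1613, 0.3573]
ee_rot: [[-0.244, -0.97, -0.001], [-0.97, 0.244, 0.0], [0.0, 0.001, -1.0]]
wrist_force: [-1.1, 0.1, 0.6]
gripper_width: 0.7
gripper_force: 0.0
```

servo_tool(commands=[[[0.3, 0, 0, 0, 0, 0, -0.149], [0.3, 0, 0, 0, 0, 0, -0.298], [0.3, 0, 0, 0, 0, 0, -0.447], [0.3, 0, 0, 0, 0, 0, -0.596], [0.3, 0, 0, 0, 0, 0, -0.745]]])

```text
time_s: 3.2
tcp_pos: [0.5634, -0.1613, 0.3573]
ee_rot: [[0.478, -0.878, -0.001], [-0.878, -0.478, 0.0], [-0.001, 0.001, -1.0]]
wrist_force: [-0.5, -0.1, 0.2]
gripper_width: 0.698
gripper_force: 0.0
```

servo_tool(commands=[[[0.3, 0, 0, 15, 0, 0, -0.149], [0.3, 0, 0, 30, 0, 0, -0.298], [0.3, 0, 0, 45, 0, 0, -0.447], [0.3, 0, 0, 60, 0, 0, -0.596], [0.3, 0, 0, 75, 0, 0, -0.745]]])

```text
time_s: 3.7
tcp_pos: [0.5633, -0.1613, 0.2817]
ee_rot: [[0.947, -0.322, -0.001], [-0.322, -0.947, 0.0], [-0.001, 0.0, -1.0]]
wrist_force: [-0.3, -0.4, -0.2]
gripper_width: 0.703
gripper_force: 0.0
```

The crop shows the seat centre near (300,277) and the bar's top face from (308,240) to (293,435). I'll take a closer image from the flipped side.

```bash
python3 - <<'E'
from h import *
c=load('w1')
f=lambda u,v,z:back(c,u/7+275,v/7+175,z)
a,b=f(308,238,.2065),f(294,436,.2065);print('bar',a,b,(a+b)/2,np.degrees(np.arctan2(*(b-a)[1::-1])),np.linalg.norm(b-a));print('seat',f(300.5,277,.17))
c=shot('wrist','w2');q=proj(c,[.565,-.161,.19]);print(q,r.sense()['joints'])
x,y=[int(k)-80 for k in q];x=max(x,0);y=max(y,0);print(x,y)
cv2.imwrite('pics/crop3.png',cv2.resize(c['pixels'][y:y+160,x:x+160][:,:,::-1],(560,560),interpolation=3))
E
```

```text
bar [ 0.55360718 -0.15733558  0.2065    ] [ 0.58135103 -0.16428303  0.2065    ] [ 0.56747911 -0.16080931  0.2065    ] -14.058563037708964 0.028600501934644286
seat [ 0.56664175 -0.16081345  0.17      ]
[318.43500765 234.4569963 ] [ -0.15499386  15.98376585   1.78718288  -0.10791978 -76.17287578
  71.60365095]
238 154
```

View pics/crop3.png

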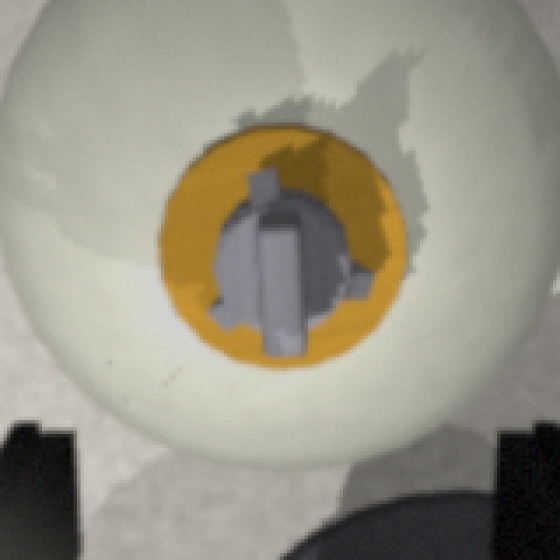

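The closer view shows the seat centre at (282,247) and the bar's top face from (279,228) to (287,~345), still nearly aligned with the tool.

```bash
python3 - <<'E'
from h import *
c=load('w2')
f=lambda u,v,z:back(c,u/3.5+238,v/3.5+154,z)
for e in (332,355):
    a,b=f(279,228,.2065),f(287.5,e,.2065);print('bar',a,b,(a+b)/2,np.degrees(np.arctan2(*(b-a)[1::-1])),np.linalg.norm(b-a))
print('seat',f(282.5,249,.17))
E
```

```text
bar [ 0.58087884 -0.16589468  0.2065    ] [ 0.55802163 -0.16008242  0.2065    ] [ 0.56945024 -0.16298855  0.2065    ] 165.73289362573573 0.023584620983902484
bar [ 0.58087884 -0.16589468  0.2065    ] [ 0.55294163 -0.15836184  0.2065    ] [ 0.56691024 -0.16212826  0.2065    ] 164.90992916227253 0.028934954926714017
seat [ 0.56754753 -0.16204375  0.17      ]
```

Both views agree: the axis is at (0.567, −0.1615) and the bar at −14.5°. Descending to grip.

servo_tool(commands=[[[0.3, 1.8, -0.5, 20, 0, 0, -0.07], [0.4, 3.6, -1, 40, 0, 0, -0.07], [0.5, 3.6, -1, 60, 0, 0, -0.07], [0.6, 3.6, -1, 75, 0, 0, -0.07], [0.6, 3.6, -1, 80, 0, 0, -0.07]]])

```text
time_s: 4.25
tcp_pos: [0.5664, -0.1613, 0.2009]
ee_rot: [[0.965, -0.263, -0.004], [-0.263, -0.965, 0.0], [-0.004, 0.001, -1.0]]
wrist_force: [-0.1, -1.0, 0.2]
gripper_width: 0.441
gripper_force: 0.0
```

servo_tool(commands=[[[0.8, 0, 0, 0, 0, 0, 0], [1, 0, 0, 0, 0, 0, 0], [1, 0, 0, 0, 0, 0, 0], [1, 0, 0, 0, 0, 0, 0], [1, 0, 0, 0, 0, 0, 0]]])

```text
time_s: 4.75
tcp_pos: [0.5678, -0.1612, 0.2033]
ee_rot: [[0.965, -0.261, 0.001], [-0.261, -0.965, -0.0], [0.001, -0.0, -1.0]]
wrist_force: [-0.3, -0.6, -0.3]
gripper_width: 0.05
gripper_force: 0.0
```

The opening of 0.05 (4 mm) is narrower than the 10 mm bar, so I'll take a look.

```bash
python3 - <<'E'
from h import *
s=r.sense();print(s['gripper_width'],s['gripper_force'],s['tcp_pos'],s['wrist_force'])
c=shot('wrist','w3');d=shot('scene','s3')
q=proj(c,[.567,-.1615,.19]);p=proj(d,[.567,-.1615,.2]);print(q,p)
def cr(c,q,w):
    x,y=[int(np.clip(k-w/2,0,m-w)) for k,m in zip(q,(640,480))];print(x,y);return cv2.resize(c['pixels'][y:y+w,x:x+w],(400,400),interpolation=3)
cv2.imwrite('pics/crop4.png',np.hstack([cr(c,q,200),cr(d,p,120)])[:,:,::-1])
E
```

```text
0.050273758240734066 0.0 [ 0.56781907 -0.16122796  0.20332161] [-0.25730511 -0.6042425  -0.30932892]
[320.09765546 273.74661766] [334.19221274 182.5950756 ]
220 173
274 122
```

View pics/crop4.png

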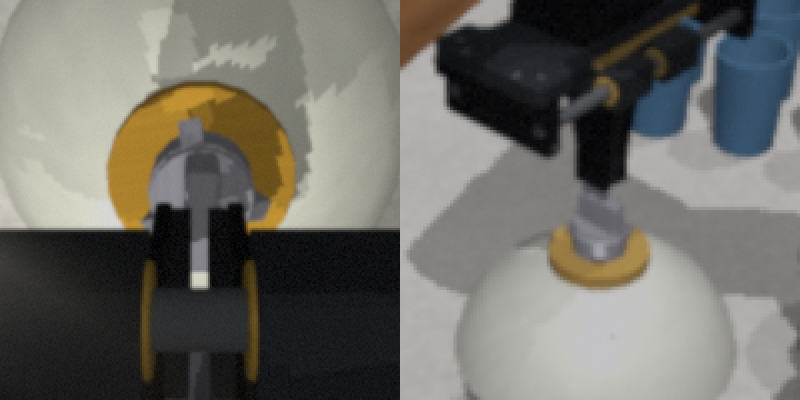

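In the scene half the fingertip (600,187) sits at about the level of the bar's top, and the bar shows below it. The wrist half shows the bar between the fingers near (200,240). I'll let the fingers finish closing and read the state, then compute the tip height.

servo_tool(commands=[[[1, 0, 0, 0, 0, 0, 0], [1, 0, 0, 0, 0, 0, 0], [1, 0, 0, 0, 0, 0, 0], [1, 0, 0, 0, 0, 0, 0], [1, 0, 0, 0, 0, 0, 0]]])

```text
time_s: 5.35
tcp_pos: [0.5676, -0.1612, 0.2027]
ee_rot: [[0.965, -0.261, -0.0], [-0.261, -0.965, 0.0], [-0.0, 0.0, -1.0]]
wrist_force: [-0.0, 0.0, 0.1]
gripper_width: 0.002
gripper_force: 0.0
```

```bash
python3 - <<'E'
from h import *
d=load('s3');c=load('w3')
o=np.array([.567,-.1615,0]);b=np.array([.968,-.25,0]);n=np.array([.25,.968,0])
f=lambda P:((proj(d,P)-[274,122])/.3+[400,0]).round(0)
g=lambda P:((proj(c,P)-[220,173])*2).round(0)
for z in(.192,.2,.207,.212):
    P=o+n*.006+[0,0,z];print(z,'finger tip edges scene',f(P+b*.0095),f(P-b*.0095),'wrist',g(P+b*.0095),g(P-b*.0095))
print('bar top scene',[f(o+s*b*.015+t*n*.005+[0,0,.2065]) for s in(-1,1) for t in(-1,1)])
print('bar top wrist',[g(o+s*b*.015+t*n*.005+[0,0,.2065]) for s in(-1,1) for t in(-1,1)])
print('seat edge',f(o+[0,0,.17]),g(o+[0,0,.17]))
E
```

```text
0.192 finger tip edges scene [581. 211.] [606. 224.] wrist [179. 174.] [180. 234.]
0.2 finger tip edges scene [582. 200.] [607. 213.] wrist [178. 184.] [180. 246.]
0.207 finger tip edges scene [582. 190.] [607. 203.] wrist [178. 193.] [179. 257.]
0.212 finger tip edges scene [582. 183.] [607. 195.] wrist [177. 200.] [178. 265.]
bar top scene [array([626., 199.]), array([616., 206.]), array([587., 180.]), array([576., 187.])]
bar top wrist [array([219., 273.]), array([183., 274.]), array([218., 173.]), array([181., 173.])]
seat edge [599. 244.] [200. 178.]
```

The gripper shut fully, so the tips are still above the bar, at about z 0.212 by the camera. I'll find the true tip height by touching the top of the bar with the closed tips.

servo_tool(commands=[[[1, 0, 0, 1, 0, 0, 0], [1, 0, 0, 2, 0, 0, 0], [1, 0, 0, 3, 0, 0, 0], [1, 0, 0, 4, 0, 0, 0], [1, 0, 0, 4, 0, 0, 0]]])

```text
time_s: 5.85
tcp_pos: [0.5675, -0.1612, 0.1985]
ee_rot: [[0.965, -0.261, -0.0], [-0.261, -0.965, 0.0], [-0.0, 0.0, -1.0]]
wrist_force: [-0.9, -0.0, -0.2]
gripper_width: 0.003
gripper_force: 0.0
```

servo_tool(commands=[[[1, 0, 0, 0.5, 0, 0, 0], [1, 0, 0, 1, 0, 0, 0], [1, 0, 0, 1.5, 0, 0, 0], [1, 0, 0, 2, 0, 0, 0], [1, 0, 0, 2, 0, 0, 0]]])

```text
time_s: 6.35
tcp_pos: [0.5676, -0.1612, 0.1967]
ee_rot: [[0.965, -0.261, -0.0], [-0.261, -0.965, 0.0], [-0.0, 0.0, -1.0]]
wrist_force: [0.7, -0.1, -0.2]
gripper_width: 0.007
gripper_force: 0.0
```

servo_tool(commands=[[[1, 0, 0, 0.5, 0, 0, 0], [1, 0, 0, 1, 0, 0, 0], [1, 0, 0, 1.5, 0, 0, 0], [1, 0, 0, 2, 0, 0, 0], [1, 0, 0, 2, 0, 0, 0]]])

```text
time_s: 6.85
tcp_pos: [0.5676, -0.1612, 0.1947]
ee_rot: [[0.965, -0.261, -0.0], [-0.261, -0.965, 0.0], [-0.0, -0.0, -1.0]]
wrist_force: [0.0, 0.1, -0.2]
gripper_width: 0.002
gripper_force: 0.0
```

servo_tool(commands=[[[1, 0, 0, 0.6, 0, 0, 0], [1, 0, 0, 1.2, 0, 0, 0], [1, 0, 0, 1.8, 0, 0, 0], [1, 0, 0, 2.4, 0, 0, 0], [1, 0, 0, 3, 0, 0, 0]]])

```text
time_s: 7.35
tcp_pos: [0.5676, -0.1613, 0.1922]
ee_rot: [[0.965, -0.261, 0.0], [-0.261, -0.965, -0.0], [0.0, 0.0, -1.0]]
wrist_force: [-0.9, 0.9, 3.1]
gripper_width: 0.006
gripper_force: 1.9
```

servo_tool(commands=[[[1, 0, 0, 0.5, 0, 0, 0], [1, 0, 0, 1, 0, 0, 0], [1, 0, 0, 1.5, 0, 0, 0], [1, 0, 0, 2, 0, 0, 0], [1, 0, 0, 2, 0, 0, 0]]])

```text
time_s: 7.85
tcp_pos: [0.5677, -0.1613, 0.1921]
ee_rot: [[0.966, -0.26, 0.001], [-0.26, -0.966, -0.001], [0.002, 0.0, -1.0]]
wrist_force: [-3.8, 2.4, 9.2]
gripper_width: 0.001
gripper_force: 4.7
```

Contact came at a TCP reading of 0.1925 with the bar top at 0.2065, so the real tips are about 14 mm behind the stated TCP. I'll use that measured offset, compare it with what w1 shows for open fingers, and re-grip lower.

```bash
python3 - <<'E'
from h import *
for n,T,w,x,y in(('w1',[.5645,-.1592,.3576],.0615,[-.985,.175,0],[.175,.985,0]),('w2',[.5633,-.1613,.2817],.061,[.947,-.322,0],[-.322,-.947,0])):
    c=load(n);T,x,y=map(np.array,(T,x,y))
    for dz in(-.011,.0,.014):
        print(n,dz,[proj(c,T+[0,0,dz]+s*y*w/2+k*x*.0095).round(0) for s in(-1,1) for k in(-1,1)])
E
```

```text
w1 -0.011 [array([268., 289.]), array([266., 259.]), array([371., 289.]), array([372., 259.])]
w1 0.0 [array([265., 297.]), array([263., 266.]), array([374., 297.]), array([375., 266.])]
w1 0.014 [array([261., 309.]), array([259., 276.]), array([378., 309.]), array([379., 276.])]
w2 -0.011 [array([268., 289.]), array([267., 259.]), array([370., 289.]), array([372., 259.])]
w2 0.0 [array([265., 297.]), array([264., 266.]), array([373., 297.]), array([375., 266.])]
w2 0.014 [array([261., 309.]), array([260., 275.]), array([377., 309.]), array([379., 275.])]
```

servo_tool(commands=[[[1, 0, 0, -3, 0, 0, 0], [1, 0, 0, -6, 0, 0, 0], [0.72, 0, 0, -6, 0, 0, 0], [0.72, 0, 0, -6, 0, 0, 0], [0.72, 0, 0, -6, 0, 0, 0]]])

```text
time_s: 8.35
tcp_pos: [0.5674, -0.1612, 0.1952]
ee_rot: [[0.965, -0.261, -0.001], [-0.261, -0.965, 0.0], [-0.001, 0.0, -1.0]]
wrist_force: [-0.2, -0.6, -0.1]
gripper_width: 0.189
gripper_force: 0.0
```

servo_tool(commands=[[[0.72, 0, 0, 3, 0, 0, 0], [0.72, 0, 0, 6, 0, 0, 0], [0.72, 0, 0, 9, 0, 0, 0], [0.72, 0, 0, 10, 0, 0, 0], [0.72, 0, 0, 10, 0, 0, 0]]])

```text
time_s: 8.85
tcp_pos: [0.5674, -0.1613, 0.1854]
ee_rot: [[0.965, -0.261, -0.001], [-0.261, -0.965, -0.0], [-0.001, 0.0, -1.0]]
wrist_force: [0.2, -0.4, -1.1]
gripper_width: 0.276
gripper_force: 0.0
```

Camera and touch agree: the tips are a constant ~14.5 mm behind the reported TCP, also when open. Going 9.5 mm lower, then gripping.

servo_tool(commands=[[[0.72, 0, 0, 3, 0, 0, 0], [0.72, 0, 0, 6, 0, 0, 0], [0.72, 0, 0, 8, 0, 0, 0], [0.72, 0, 0, 9.5, 0, 0, 0], [1, 0, 0, 9.5, 0, 0, 0]]])

```text
time_s: 9.35
tcp_pos: [0.5675, -0.1612, 0.1759]
ee_rot: [[0.965, -0.261, -0.001], [-0.261, -0.965, 0.0], [-0.001, 0.0, -1.0]]
wrist_force: [-0.5, 0.3, 0.7]
gripper_width: 0.243
gripper_force: 0.0
```

servo_tool(commands=[[[1, 0, 0, 0, 0, 0, 0], [1, 0, 0, 0, 0, 0, 0], [1, 0, 0, 0, 0, 0, 0], [1, 0, 0, 0, 0, 0, 0], [1, 0, 0, 0, 0, 0, 0]]])

```text
time_s: 9.85
tcp_pos: [0.5676, -0.1617, 0.1764]
ee_rot: [[0.965, -0.261, -0.0], [-0.261, -0.965, -0.001], [0.0, 0.001, -1.0]]
wrist_force: [-0.4, -2.5, -0.2]
gripper_width: 0.112
gripper_force: 30.0
```

The bar is gripped at 9.7 mm with 30 N. Turning it clockwise.

servo_tool(commands=[[[1, 0, 0, 0, 0, 0, 0.1], [1, 0, 0, 0, 0, 0, 0.22], [1, 0, 0, 0, 0, 0, 0.34], [1, 0, 0, 0, 0, 0, 0.46], [1, 0, 0, 0, 0, 0, 0.58]]])

```text
time_s: 10.35
tcp_pos: [0.5675, -0.1618, 0.1764]
ee_rot: [[0.661, -0.75, -0.0], [-0.75, -0.661, -0.001], [0.0, 0.001, -1.0]]
wrist_force: [-0.6, -4.1, 0.3]
gripper_width: 0.112
gripper_force: 30.0
```

servo_tool(commands=[[[1, 0, 0, 0, 0, 0, 0.1], [1, 0, 0, 0, 0, 0, 0.2], [1, 0, 0, 0, 0, 0, 0.3], [1, 0, 0, 0, 0, 0, 0.4], [1, 0, 0, 0, 0, 0, 0.4]]])

```text
time_s: 10.85
tcp_pos: [0.5675, -0.1618, 0.1764]
ee_rot: [[0.321, -0.947, -0.0], [-0.947, -0.321, -0.001], [0.001, 0.0, -1.0]]
wrist_force: [0.3, -4.7, -0.2]
gripper_width: 0.113
gripper_force: 30.0
```

```bash
python3 - <<'E'
from h import *
s=r.sense();print(s['moment'],s['wrist_force'],s['tcp_pos'],s['joints'],s['ee_rot'])
E
```

```text
[-1.18454036  0.22378393 -0.079264  ] [ 0.28711368 -4.71597676 -0.15877159] [ 0.56748823 -0.16176122  0.17639341] [-1.75576202e-01  2.00150049e+01 -7.34282381e+00  4.44774010e-02
 -6.26502454e+01  1.88827778e+01] [[ 3.21069911e-01 -9.47055485e-01 -1.42909692e-04]
 [-9.47055302e-01 -3.21069745e-01 -6.89068999e-04]
 [ 6.06702597e-04  3.56582703e-04 -9.99999752e-01]]
```

servo_tool(commands=[[[1, 0, 0, 0, 0, 0, 0.04], [1, 0, 0, 0, 0, 0, 0.08], [1, 0, 0, 0, 0, 0, 0.12], [1, 0, 0, 0, 0, 0, 0.16], [1, 0, 0, 0, 0, 0, 0.2]]])

```text
time_s: 11.35
tcp_pos: [0.5675, -0.1618, 0.1764]
ee_rot: [[0.129, -0.992, -0.0], [-0.992, -0.129, -0.001], [0.001, 0.001, -1.0]]
wrist_force: [-1.3, -4.7, -0.6]
gripper_width: 0.116
gripper_force: 31.0
```

```bash
python3 - <<'E'
from h import *
s=r.sense();print(s['moment'],s['joints'])
E
```

```text
[-1.25207665  0.27629256  0.5826716 ] [ -0.16380854  20.01863424  -7.34790535   0.07003898 -62.65673054
   7.56770718]
```

servo_tool(commands=[[[1, 0, 0, 0, 0, 0, 0.04], [1, 0, 0, 0, 0, 0, 0.07], [1, 0, 0, 0, 0, 0, 0.1], [1, 0, 0, 0, 0, 0, 0.12], [1, 0, 0, 0, 0, 0, 0.12]]])

```text
time_s: 11.85
tcp_pos: [0.5674, -0.1613, 0.1764]
ee_rot: [[0.01, -1.0, -0.001], [-1.0, -0.01, -0.001], [0.001, 0.001, -1.0]]
wrist_force: [-1.1, -2.6, 0.5]
gripper_width: 0.133
gripper_force: 34.3
```

```bash
python3 - <<'E'
from h import *
s=r.sense();print(s['moment'],s['joints'])
E
```

```text
[-0.9245651   0.60591923  0.82923618] [-1.37216914e-01  2.00092042e+01 -7.34521387e+00  3.56530759e-02
 -6.26794358e+01  6.90393065e-01]
```

Moment rises to 0.83 N m and the bar slips in the pads, so the nut is at its stop. Releasing, lifting and moving over the cap.

servo_tool(commands=[[[0.7, 0, 0, 0, 0, 0, 0], [0.6, 0, 0, 0, 0, 0, 0], [0.4, 0, 0, -20, 0, 0, 0], [0.2, 0, 0, -60, 0, 0, 0], [0, 0, 0, -105, 0, 0, 0]]])

```text
time_s: 12.35
tcp_pos: [0.5672, -0.1605, 0.2809]
ee_rot: [[0.007, -1.0, -0.003], [-1.0, -0.007, 0.002], [-0.002, 0.003, -1.0]]
wrist_force: [0.9, -0.3, -0.1]
gripper_width: 0.502
gripper_force: 0.0
```

servo_tool(commands=[[[0, -40, 4, 0, 0, 0, 0], [0, -80, 8, 0, 0, 0, 0], [0, -120, 12, 0, 0, 0, 0], [0, -160, 15, 0, 0, 0, 0], [0, -200, 18, 0, 0, 0, 0]]])

```text
time_s: 12.85
tcp_pos: [0.548, 0.0409, 0.2813]
ee_rot: [[0.006, -1.0, 0.001], [-1.0, -0.006, 0.002], [-0.002, -0.001, -1.0]]
wrist_force: [0.3, 0.5, 0.4]
gripper_width: 0.945
gripper_force: 0.0
```

servo_tool(commands=[[[0, -40, 4, 10, 0, 0, 0], [0, -80, 8, 30, 0, 0, 0], [0, -120, 12, 50, 0, 0, 0], [0, -160, 15, 70, 0, 0, 0], [0, -196, 18, 80, 0, 0, 0]]])

```text
time_s: 13.35
tcp_pos: [0.5274, 0.2366, 0.1992]
ee_rot: [[0.007, -1.0, -0.003], [-1.0, -0.007, 0.0], [-0.0, 0.003, -1.0]]
wrist_force: [0.5, 0.6, 0.9]
gripper_width: 0.999
gripper_force: 0.0
```

```bash
python3 - <<'E'
from h import *
r.capture('top')
c=shot('wrist','w4');s=r.sense();print(s['tcp_pos'],s['joints'])
q=proj(c,[.531,.235,.051]);print(q)
x,y=[int(k)-75 for k in q];print(x,y)
print(((proj(c,[.541,.235,.051])-q)*4,(proj(c,[.531,.245,.051])-q)*4))
cv2.imwrite('pics/crop5.png',cv2.resize(c['pixels'][y:y+150,x:x+150][:,:,::-1],(600,600),interpolation=3))
E
```

```text
[0.52746545 0.23829795 0.19871699] [ 40.27699302  18.02350447  -6.86282352  -0.11902867 -65.25712229
 -39.61472799]
[314.85574567 214.72282747]
239 139
(array([-41.61347822,  -0.40366816]), array([-0.28635922, 40.37335377]))
```

View pics/crop5.png

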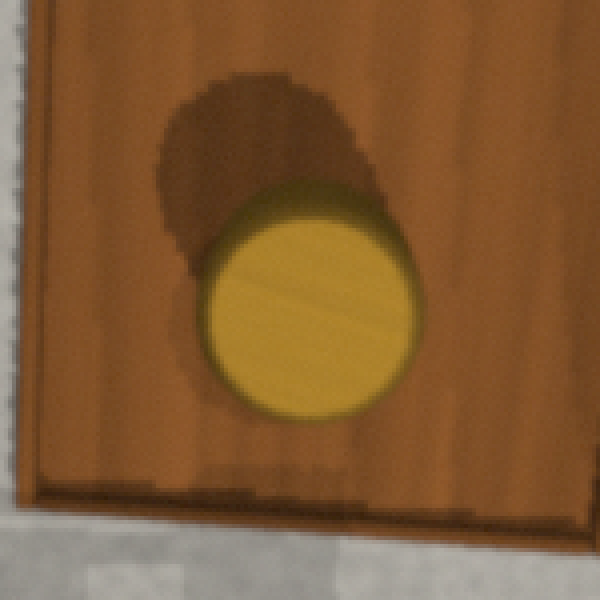

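The cap's top is centred at crop (312,318), which puts the cap at (0.529, 0.239). Descending around it.

servo_tool(commands=[[[0, -0.8, -1.6, 45, 0, 0, 0], [0, -0.8, -1.6, 90, 0, 0, 0], [0, -0.8, -1.6, 130, 0, 0, 0], [0, -0.8, -1.6, 165, 0, 0, 0], [0, -0.8, -1.6, 180, 0, 0, 0]]])

```text
time_s: 13.95
tcp_pos: [0.5287, 0.2338, 0.0179]
ee_rot: [[0.005, -1.0, -0.005], [-1.0, -0.005, -0.002], [0.002, 0.005, -1.0]]
wrist_force: [-0.3, 0.2, 0.3]
gripper_width: 0.997
gripper_force: 0.0
```

servo_tool(commands=[[[0, 0, 0, 7, 0, 0, 0], [0, 0, 0, 14, 0, 0, 0], [0, 0, 0, 20, 0, 0, 0], [0.4, 0, 0, 20, 0, 0, 0], [0.6, 0, 0, 20, 0, 0, 0]]])

```text
time_s: 14.45
tcp_pos: [0.5309, 0.2356, 0.002]
ee_rot: [[0.007, -1.0, 0.001], [-1.0, -0.007, 0.001], [-0.001, -0.001, -1.0]]
wrist_force: [0.5, 0.3, 0.4]
gripper_width: 0.894
gripper_force: 0.0
```

servo_tool(commands=[[[0.8, 0, 0, 0, 0, 0, 0], [0.8, 0, 0, 0, 0, 0, 0], [0.8, 0, 0, 0, 0, 0, 0], [0.8, 0, 0, 0, 0, 0, 0], [0.8, 0, 0, 0, 0, 0, 0]]])

```text
time_s: 14.95
tcp_pos: [0.5305, 0.2355, 0.0017]
ee_rot: [[0.007, -1.0, 0.0], [-1.0, -0.007, 0.0], [-0.0, -0.0, -1.0]]
wrist_force: [-1.5, -1.0, 3.0]
gripper_width: 0.644
gripper_force: 30.0
```

The cap is gripped at 56 mm with 30 N. The settled tool y is about 3 mm from my estimate of the cap, so I'll check the cap's place between the pads with a static wrist image.

```bash
python3 - <<'E'
from h import *
c=shot('wrist','w5');s=r.sense();T=np.array(s['tcp_pos']);print(T)
h=cv2.cvtColor(c['pixels'],cv2.COLOR_RGB2HSV)
m=cv2.inRange(h,(20,120,60),(32,255,255))
n,l,st,ce=cv2.connectedComponentsWithStats(m)
for i in np.argsort(-st[1:,4])[:4]+1: print(st[i],ce[i])
q=proj(c,[T[0],T[1],.051]);print('tcp at cap top',q,[proj(c,[T[0],T[1]+k,.051]).round(1) for k in(-.028,-.025,.028,.025)],[proj(c,[T[0]+k,T[1],.051]).round(1) for k in(-.028,.028)])
x,y=int(q[0])-75,int(q[1])-75;print(x,y)
cv2.imwrite('pics/crop6.png',cv2.resize(c['pixels'][y:y+150,x:x+150][:,:,::-1],(600,600),interpolation=3))
E
```

```text
[0.53052523 0.23543362 0.00167881]
[ 218  349  383   50 8903] [392.54195215 380.17432326]
[ 256  242  127   76 6417] [319.5656849  285.26616799]
[435 303  24  61 737] [449.18046133 333.29715061]
[180 308  22  56 473] [187.41860465 343.16913319]
tcp at cap top [319.02781779 328.65026541] [array([319.6, 266.4]), array([319.5, 273.4]), array([318.6, 384.5]), array([318.6, 378.8])] [array([385.5, 329.1]), array([252.5, 328.2])]
244 253
```

View pics/crop6.png

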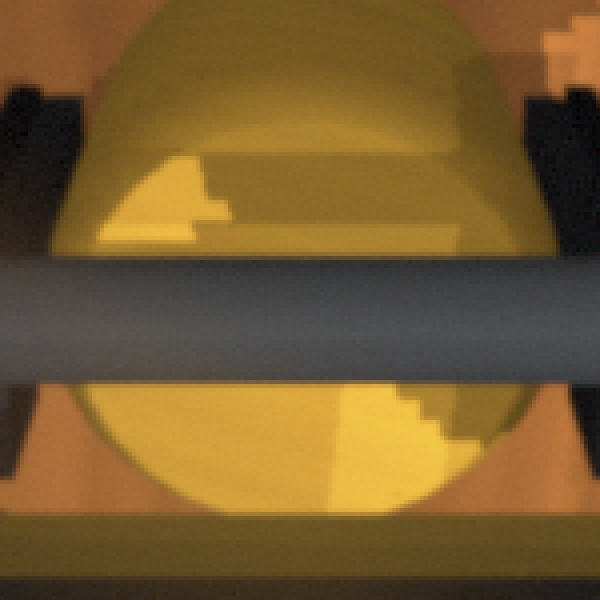

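The top face's far edge is at (310,118) in the crop, so the cap sits about 3.3 mm toward world +y of the tool axis and is centred between the pads. I'll compensate for that at placing. Lifting and carrying it over the lamp.

servo_tool(commands=[[[0.8, 0, 0, -20, 0, 0, 0], [0.8, 0, 0, -60, 0, 0, 0], [0.8, 0, 0, -105, 0, 0, 0], [0.8, 0, 0, -150, 0, 0, 0], [0.8, 0, 0, -195, 0, 0, 0]]])

```text
time_s: 15.5
tcp_pos: [0.5299, 0.235, 0.1975]
ee_rot: [[0.007, -1.0, -0.001], [-1.0, -0.007, -0.0], [0.0, 0.001, -1.0]]
wrist_force: [1.4, 0.2, -1.7]
gripper_width: 0.638
gripper_force: 30.0
```

servo_tool(commands=[[[0.8, 20, 0, -30, 0, 0, 0], [0.8, 50, -5, -60, 0, 0, 0], [0.8, 90, -9, -60, 0, 0, 0], [0.8, 130, -13, -60, 0, 0, 0], [0.8, 170, -16, -60, 0, 0, 0]]])

```text
time_s: 16.0
tcp_pos: [0.5472, 0.0641, 0.2558]
ee_rot: [[0.007, -1.0, -0.001], [-1.0, -0.007, 0.0], [-0.0, 0.001, -1.0]]
wrist_force: [-0.3, 0.1, -0.3]
gripper_width: 0.641
gripper_force: 30.0
```

servo_tool(commands=[[[0.8, 45, -5, 0, 0, 0, 0], [0.8, 90, -9, 0, 0, 0, 0], [0.8, 135, -13, 0, 0, 0, 0], [0.8, 180, -16, 0, 0, 0, 0], [0.8, 210, -19, 0, 0, 0, 0]]])

```text
time_s: 16.5
tcp_pos: [0.5675, -0.147, 0.2554]
ee_rot: [[0.005, -1.0, -0.001], [-1.0, -0.005, 0.0], [-0.0, 0.001, -1.0]]
wrist_force: [0.5, 0.1, -0.6]
gripper_width: 0.643
gripper_force: 30.0
```

servo_tool(commands=[[[0.8, 10, -1, 0, 0, 0, 0], [0.8, 20, -1, 0, 0, 0, 0], [0.8, 20, -1, 0, 0, 0, 0], [0.8, 20, -1, 0, 0, 0, 0], [0.8, 20, -1, 0, 0, 0, 0]]])

```text
time_s: 17.0
tcp_pos: [0.5693, -0.1633, 0.2563]
ee_rot: [[0.009, -1.0, 0.0], [-1.0, -0.009, 0.0], [-0.0, -0.0, -1.0]]
wrist_force: [0.2, -0.1, -1.0]
gripper_width: 0.64
gripper_force: 30.0
```

```bash
python3 - <<'E'
from h import *
c=load('w5')
print('rim far edge v if cap y off 0,3.3:',[proj(c,[.5305,.2355+k-.028,z]).round(1) for k in(0,.0033) for z in (.006,.03)])
s=r.sense();print(s['tcp_pos'],s['ee_rot'],s['wrist_force'],s['gripper_width'])
E
```

```text
rim far edge v if cap y off 0,3.3: [array([319.6, 235.6]), array([319.6, 250. ]), array([319.5, 241.6]), array([319.5, 256.8])]
[ 0.56929727 -0.1633154   0.256343  ] [[ 8.53758868e-03 -9.99963542e-01  1.57422093e-04]
 [-9.99963530e-01 -8.53755348e-03  2.22900187e-04]
 [-2.21548061e-04 -1.59319382e-04 -9.99999963e-01]] [ 0.24834095 -0.07947477 -0.99429705] 0.6404649988802028
```

The rim edge at row 242 confirms the 3.3 mm offset. Aligning and descending.

servo_tool(commands=[[[0.8, 1.8, 1.5, 10, 0, 0, 0], [0.8, 1.8, 1.5, 20, 0, 0, 0], [0.8, 1.8, 1.5, 30, 0, 0, 0], [0.8, 1.8, 1.5, 38, 0, 0, 0], [0.8, 1.8, 1.5, 44, 0, 0, 0]]])

```text
time_s: 17.5
tcp_pos: [0.5673, -0.1662, 0.2109]
ee_rot: [[0.007, -1.0, -0.002], [-1.0, -0.007, 0.0], [-0.0, 0.002, -1.0]]
wrist_force: [0.3, -0.1, -0.1]
gripper_width: 0.644
gripper_force: 30.0
```

servo_tool(commands=[[[0.8, 0, 0, 4, 0, 0, 0], [0.8, 0, 0, 8, 0, 0, 0], [0.8, 0, 0, 12, 0, 0, 0], [0.8, 0, 0, 15, 0, 0, 0], [0.8, 0, 0, 15, 0, 0, 0]]])

```text
time_s: 18.0
tcp_pos: [0.5675, -0.1662, 0.1969]
ee_rot: [[0.007, -1.0, -0.001], [-1.0, -0.007, 0.0], [-0.0, 0.001, -1.0]]
wrist_force: [-0.2, 0.1, -1.2]
gripper_width: 0.642
gripper_force: 30.0
```

servo_tool(commands=[[[0.8, 0, 0, 3, 0, 0, 0], [0.8, 0, 0, 6, 0, 0, 0], [0.8, 0, 0, 9, 0, 0, 0], [0.8, 0, 0, 12, 0, 0, 0], [0.8, 0, 0, 15, 0, 0, 0]]])

```text
time_s: 18.5
tcp_pos: [0.5677, -0.1662, 0.182]
ee_rot: [[0.007, -1.0, -0.0], [-1.0, -0.007, -0.0], [0.0, 0.0, -1.0]]
wrist_force: [0.2, -0.1, -1.9]
gripper_width: 0.636
gripper_force: 30.0
```

servo_tool(commands=[[[0.8, -1, 0, 2, 0, 0, 0], [0.8, -1, 0, 4, 0, 0, 0], [0.8, -1, 0, 6, 0, 0, 0], [0.8, -1, 0, 8, 0, 0, 0], [0.8, -1, 0, 8, 0, 0, 0]]])

```text
time_s: 19.0
tcp_pos: [0.5679, -0.1652, 0.1748]
ee_rot: [[0.007, -1.0, 0.001], [-1.0, -0.007, -0.0], [0.0, -0.001, -1.0]]
wrist_force: [-1.1, 0.9, 2.3]
gripper_width: 0.638
gripper_force: 30.0
```

servo_tool(commands=[[[0.8, 0, 0, 1, 0, 0, 0], [0.8, 0, 0, 2, 0, 0, 0], [0.8, 0, 0, 3, 0, 0, 0], [0.8, 0, 0, 4, 0, 0, 0], [0.8, 0, 0, 4, 0, 0, 0]]])

```text
time_s: 19.5
tcp_pos: [0.5691, -0.1658, 0.1731]
ee_rot: [[0.008, -1.0, 0.004], [-1.0, -0.008, -0.002], [0.002, -0.004, -1.0]]
wrist_force: [-1.9, 0.4, 9.6]
gripper_width: 0.64
gripper_force: 30.0
```

servo_tool(commands=[[[0.8, 0, 0, 1, 0, 0, 0], [0.8, 0, 0, 2, 0, 0, 0], [0.8, 0, 0, 3, 0, 0, 0], [0.8, 0, 0, 4, 0, 0, 0], [0.8, 0, 0, 4, 0, 0, 0]]])

```text
time_s: 20.0
tcp_pos: [0.5677, -0.1653, 0.1657]
ee_rot: [[0.007, -1.0, -0.001], [-1.0, -0.007, -0.0], [0.0, 0.001, -1.0]]
wrist_force: [0.2, 0.2, -0.9]
gripper_width: 0.644
gripper_force: 30.0
```

It peaked at 9.6 N and dropped: the click. The reading matches the rim at the seat. Now pressing on.

servo_tool(commands=[[[0.8, 0, 0, 1, 0, 0, 0], [0.8, 0, 0, 2, 0, 0, 0], [0.8, 0, 0, 3, 0, 0, 0], [0.8, 0, 0, 4, 0, 0, 0], [0.8, 0, 0, 4, 0, 0, 0]]])

```text
time_s: 20.5
tcp_pos: [0.5678, -0.1654, 0.1656]
ee_rot: [[0.008, -1.0, 0.001], [-1.0, -0.008, -0.001], [0.001, -0.001, -1.0]]
wrist_force: [-6.0, 4.3, 13.4]
gripper_width: 0.638
gripper_force: 30.0
```

servo_tool(commands=[[[0.8, 0, 0, 0.5, 0, 0, 0], [0.8, 0, 0, 1, 0, 0, 0], [0.8, 0, 0, 1, 0, 0, 0], [0.8, 0, 0, 1, 0, 0, 0], [0.8, 0, 0, 1, 0, 0, 0]]])

```text
time_s: 21.0
tcp_pos: [0.5678, -0.1654, 0.1656]
ee_rot: [[0.008, -1.0, 0.002], [-1.0, -0.008, -0.001], [0.001, -0.002, -1.0]]
wrist_force: [-7.6, 4.8, 17.4]
gripper_width: 0.643
gripper_force: 30.0
```

The cap is at a hard stop with 17 N down and no slip. One last look before handing in.

```bash
python3 - <<'E'
from h import *
d=shot('scene','s9')
q=proj(d,[.5675,-.1618,.19]);x,y=[int(k)-50 for k in q];print(x,y)
f=lambda P:((proj(d,P)-[x,y])*6).round(0)
n=np.array([-.282+.5675,-.486-.162,0]);v=np.array([.2819-.5675,.4858+.1618,0]);v/=np.linalg.norm(v)
o=np.array([.5675,-.1618,0]);print('near rim on seat',f(o+v*.028+[0,0,.17]),'cap top near',f(o+v*.025+[0,0,.215]),'seat near edge',f(o+v*.031+[0,0,.17]))
cv2.imwrite('pics/crop7.png',cv2.resize(d['pixels'][y:y+100,x:x+100][:,:,::-1],(600,600),interpolation=3))
s=r.sense();print(s['wrist_force'],s['tcp_pos'][2],s['gripper_force'])
E
```

```text
283 136
near rim on seat [301. 404.] cap top near [306. 284.] seat near edge [301. 410.]
[-6.96310018  3.92045284 17.27716967] 0.16560934318644027 30.007167120247686
```

View pics/crop7.png

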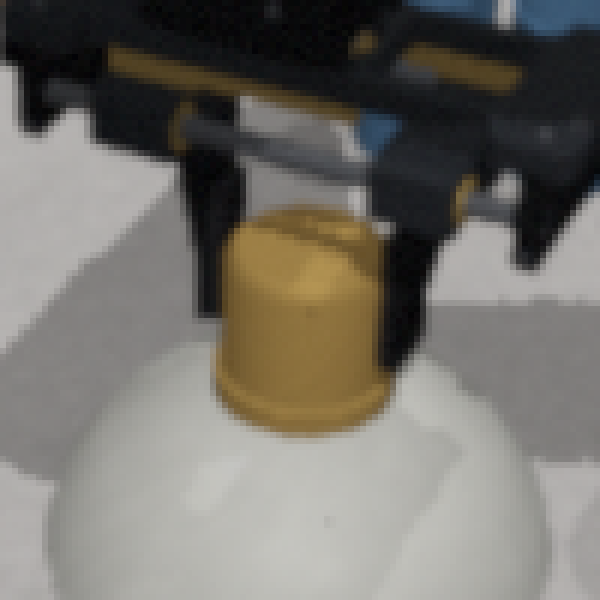

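The crop shows the cap upright on the seat, its rim on the seat disc all along the visible side near (303,400), with the fingers gripping it. Handing in.

```bash
python3 -c "
from station import r
print(r.finish_job())"
```

```text
the job is handed in; nothing more can be done
None
```

The job is handed in, result not reported: nut turned clockwise until it slipped in the pads at its stop, cap clicked home, and the arm still gripping it at 30 N and pressing down with about 17 N. The tumbler, vase and candlestick were not approached.

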